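# Switch on the cup warmer for the mug and the espresso cup

### The job

Switch on the cup warmer with the closed fingertips: first press the bar-shaped main key fully down, then the round key in front of the big mug, then the round key in front of the small espresso cup, so that all three stay down. Leave the round key in front of the ribbed glass up, do not so much as start to press a key before its turn, and do not pick up or shift anything that stands on or around the warmer.

Things in the scene. Friction and masses are not known exactly. Their poses are not given: they have to be found in the camera images.
- warmer: three-place cup warmer: a white slab 240 x 400 mm, deck 40 mm above the worktop, fixed to the worktop. Origin: centre of its underside, on the worktop. Its x axis points to its back (away from the robot), y to its left, z up. In its frame the three plates stand at x = 45 mm, y = 140, 40 and -60 mm, each with a round key in front of it at x = -82 mm and the same y; the bar-shaped main key is at x = -82 mm, y = -150 mm, with no plate behind it. Its yaw is within 0.2 rad.
- key_main_top (a point): the top centre of the main key, a black rectangular bar key 50 mm long (along the warmer's y) and 30 mm wide, at the right-hand end of the row of keys; 54 mm above the worktop while up, 44 mm when fully down. The point moves with the key.
- key_left_top (a point): the top centre of the round push key (black, 30 mm across) in front of the left-hand place; its z axis points up. The top is 54 mm above the worktop while the key is up and 44 mm when it is fully down (deck at 40 mm). The point moves with the key; horizontally it lies 127 mm in front of the centre of its place.
- key_mid_top (a point): the top centre of the round push key (black, 30 mm across) in front of the middle place; its z axis points up. The top is 54 mm above the worktop while the key is up and 44 mm when it is fully down (deck at 40 mm). The point moves with the key; horizontally it lies 127 mm in front of the centre of its place.
- key_right_top (a point): the top centre of the round push key (black, 30 mm across) in front of the right-hand place; its z axis points up. The top is 54 mm above the worktop while the key is up and 44 mm when it is fully down (deck at 40 mm). The point moves with the key; horizontally it lies 127 mm in front of the centre of its place.
- key_main (a joint): travel of the bar-shaped main key: 0 = up (off), 0.010 m = fully down (on) at a firm stop. It moves straight down, resists with about 3 N all the way, latches by friction (it stays where it is left) and cannot be brought up again.
- key_left (a joint): travel of the round key in front of the left-hand place: 0 = up (off), 0.010 m = fully down (on) at a firm stop. It moves straight down, resists with about 3 N all the way, latches by friction (it stays where it is left) and cannot be brought up again.
- key_mid (a joint): travel of the round key in front of the middle place: 0 = up (off), 0.010 m = fully down (on) at a firm stop. It moves straight down, resists with about 3 N all the way, latches by friction (it stays where it is left) and cannot be brought up again.
- key_right (a joint): travel of the round key in front of the right-hand place: 0 = up (off), 0.010 m = fully down (on) at a firm stop. It moves straight down, resists with about 3 N all the way, latches by friction (it stays where it is left) and cannot be brought up again.
- place_left (a point): centre of the top of the left-hand warming plate (a dark steel disc, 93 mm across, 44 mm above the worktop).
- place_mid (a point): centre of the top of the middle warming plate (a dark steel disc, 93 mm across, 44 mm above the worktop).
- place_right (a point): centre of the top of the right-hand warming plate (a dark steel disc, 93 mm across, 44 mm above the worktop).
- mug: the big mug, 80 mm across and 102 mm high, with a handle (115 mm overall); stands on one of the three plates, handle roughly to the back. Origin at its foot, midway along its length with the handle, 17 mm from the axis of its bowl towards the handle and within 20 mm of its plate's centre; z up, the handle lies to its -y.
- cup: the small espresso cup, 58 mm across and 56 mm high, with a handle (87 mm overall); stands on another of the plates, handle roughly to the back. Origin at its foot, 14 mm from the axis of its bowl towards the handle and within 20 mm of its plate's centre; z up, the handle lies to its -y.
- glass: the ribbed glass tumbler without a handle, 82 mm across and 118 mm high, on the remaining plate, whose key must stay up. Origin: centre of its foot, within 20 mm of its plate's centre.
- the_spice_b: spice jar, 45 mm across, 106 mm high, on the worktop left of the warmer; a bystander. Origin: centre of its foot.
- the_spice_a: spice jar, 45 mm across, 106 mm high, on the worktop right of the warmer; a bystander. Origin: centre of its foot.
- the_tomato_tin: low food tin, 76 mm across, 58 mm high, on the worktop right of the warmer; a bystander. Origin: centre of its foot.
- the_capsule_0: small coffee capsule, 36 mm across, 28 mm high, on the worktop in front of the warmer; a bystander. Origin: centre of its foot.
Things that resemble listed ones, but are neither listed nor needed, are in the scene too. Leave any orange or red look-alike of the mug alone.

How it is judged (in metres and radians):
On the way, in this order (a step that is already met when the one before it is completed fails the run):
1. the main key is pressed fully down (value of joint key_main above 0.007 m), for 0.1 s.
2. then the key in front of the mug is pressed fully down (((horizontal distance between mug and place_left below 0.04 m and value of joint key_left above 0.007 m) or (horizontal distance between mug and place_mid below 0.04 m and value of joint key_mid above 0.007 m) or (horizontal distance between mug and place_right below 0.04 m and value of joint key_right above 0.007 m))), for 0.1 s.
3. then the key in front of the espresso cup is pressed fully down (((horizontal distance between cup and place_left below 0.04 m and value of joint key_left above 0.007 m) or (horizontal distance between cup and place_mid below 0.04 m and value of joint key_mid above 0.007 m) or (horizontal distance between cup and place_right below 0.04 m and value of joint key_right above 0.007 m))), for 0.1 s.
At the end, for the whole second after the job is handed in: The main key and the keys in front of the mug and the espresso cup are down (more than 7 of their 10 mm), the key in front of the ribbed glass is up (less than 3 mm), and mug, cup and glass each stand upright (within 0.1 rad), at rest, within 40 mm of their plate's centre (body origin) (value of joint key_main above 0.007 m and ((horizontal distance between mug and place_left below 0.04 m and value of joint key_left above 0.007 m) or (horizontal distance between mug and place_mid below 0.04 m and value of joint key_mid above 0.007 m) or (horizontal distance between mug and place_right below 0.04 m and value of joint key_right above 0.007 m)) and ((horizontal distance between cup and place_left below 0.04 m and value of joint key_left above 0.007 m) or (horizontal distance between cup and place_mid below 0.04 m and value of joint key_mid above 0.007 m) or (horizontal distance between cup and place_right below 0.04 m and value of joint key_right above 0.007 m)) and ((horizontal distance between glass and place_left below 0.04 m and value of joint key_left below 0.003 m) or (horizontal distance between glass and place_mid below 0.04 m and value of joint key_mid below 0.003 m) or (horizontal distance between glass and place_right below 0.04 m and value of joint key_right below 0.003 m)) and angle between each of mug, cup, glass's own z axis and vertical below 0.1 rad and linear speed of each of mug, cup, glass below 0.02 m/s); the robot touches nothing.
It fails at once if a place's key is pressed (more than 3 mm) before the main key is down ((value of joint key_left above 0.003 m and value of joint key_main below 0.007 m) or (value of joint key_mid above 0.003 m and value of joint key_main below 0.007 m) or (value of joint key_right above 0.003 m and value of joint key_main below 0.007 m)).
It fails at once if the espresso cup's key is pressed (more than 3 mm) before the mug's key is down ((horizontal distance between cup and place_left below 0.04 m and horizontal distance between mug and place_mid below 0.04 m and value of joint key_left above 0.003 m and value of joint key_mid below 0.007 m) or (horizontal distance between cup and place_left below 0.04 m and horizontal distance between mug and place_right below 0.04 m and value of joint key_left above 0.003 m and value of joint key_right below 0.007 m) or (horizontal distance between cup and place_mid below 0.04 m and horizontal distance between mug and place_left below 0.04 m and value of joint key_mid above 0.003 m and value of joint key_left below 0.007 m) or (horizontal distance between cup and place_mid below 0.04 m and horizontal distance between mug and place_right below 0.04 m and value of joint key_mid above 0.003 m and value of joint key_right below 0.007 m) or (horizontal distance between cup and place_right below 0.04 m and horizontal distance between mug and place_left below 0.04 m and value of joint key_right above 0.003 m and value of joint key_left below 0.007 m) or (horizontal distance between cup and place_right below 0.04 m and horizontal distance between mug and place_mid below 0.04 m and value of joint key_right above 0.003 m and value of joint key_mid below 0.007 m)).
It fails at once if the key in front of the ribbed glass is pressed (more than 3 mm) ((horizontal distance between glass and place_left below 0.04 m and value of joint key_left above 0.003 m) or (horizontal distance between glass and place_mid below 0.04 m and value of joint key_mid above 0.003 m) or (horizontal distance between glass and place_right below 0.04 m and value of joint key_right above 0.003 m)).
It fails at once if something standing on or around the warmer is lifted or shifted by more than 20 mm (distance of any of mug, cup, glass, the_spice_b, the_spice_a, the_tomato_tin, the_capsule_0 from where it was at the start of the episode above 0.02 m).
It fails at once if something standing on or around the warmer is tipped (angle between any of mug, cup, glass, the_spice_b, the_spice_a, the_tomato_tin, the_capsule_0's own z axis and vertical above 0.35 rad).
It also fails if it takes over 48 s, if anything falls off the work surface, if the arm or the gripper's body presses on something with over 40 N, if the wrist force passes 120 N, or if a joint passes its speed limit or range.

### The arm

A 6-joint arm with a two-finger parallel gripper is mounted at the origin on a cart in front of the work surface, level with it; the furniture and walls round the work are solid. World frame = base frame: x ahead of the robot, y to its left, z up, the work surface at z = 0. Lengths are in m, angles in degrees, forces in N, time in s.
With the tool pointing down it reaches from about 0.275 to 0.825 m from the base axis. Payload 5.2 kg.
Tool frame: the origin (TCP) lies midway between the tips of the shut fingers; the grasp point (between the pads) lies 19 mm behind it; z points along the fingers, y is the line along which they close (so a half turn about z gives the same grasp; the last joint's range is limited). The gripper opens to 93 mm and grips with 3 to 60 N. Pads are 15 mm wide; open, the fingers measure 128 mm over their backs; the gripper's body (75 mm by 188 mm) begins 65 mm behind the grasp point.
Start: joints at [54.442, 14.817, 87.949, -0, 77.235, -11.62], TCP at [0.223, 0.503, 0.219] pointing down, gripper open.
Joint ranges: [-179.93, 179.93], [-52.35, 119.4], [10.71, 147.94], [-69.91, 249.91], [12.55, 155.21], [-178.61, 178.61]. Speed limits (degrees/s): [147.25, 147.25, 180, 180, 180, 180].

### API

Orientations are given as [roll, pitch, yaw] about the fixed x, y, z axes, in that order (R = Rz(yaw) Ry(pitch) Rx(roll)).
In Python, from workcell import bot, snapshot, calibration, job gives the robot as it stands.
- The arm moves only by the tool move_arm, never from a script. Its argument "moves" is a list of rows, each a list of 6 numbers: the shift along the tool's x, y, z in units of 0.2 m (1.0 is 0.2 m), then the turn, a rotation vector about the tool's x, y, z in units of 90 degrees (1.0 is 90 degrees). A call has 1 to 12 rows; each row is the pose to reach, as a shift and turn from the pose commanded when the call began, along the tool's axes at that moment; what a row does not reach only later rows make up. A row lasts 1/12 s, in which the tool goes at most 41.7 mm and 7.16 degrees, less where a joint would pass 70% of its speed; a pose out of reach is approached as far as the arm can. A call with a number of a shift or a turn outside -1 to 1 is refused whole. A call with a gripper value outside its range is refused whole. "claw" is the opening, from 0 (shut) to 1 (fully open), set as the call begins (left out, the last holds). The fingers move at their own pace and stop on an object; the grip force is fixed at half the most. Time passes only in rows, so rows that repeat a pose let the fingers close. It gives the time, the measured TCP pose, the force, the opening and the grip force at its end, in the units of the state.
- bot.get_state(): the state, without advancing time (a new reading comes with each control period).
- snapshot(name): name is "side" or "top"; returns the picture (420x560x3 uint8, red, green, blue); there is no depth.
- calibration(name): a dict with "camera_matrix" (3x3 intrinsics, pixels), "origin" and "rotation" of the camera in the world. Camera axes: x right, y down, z forward; pixel columns grow to the right and rows downward; lengths in m; the calibration is good to about 2 mm. A picture is of the moment at which its call begins. calibration takes no time and is no camera call.
- job.finish_job(): hands the job in; it is judged then, once.
The state is a dict: "clock": time; "q": joint angles; "dq": joint speeds; "tau": joint torques, N m; "ee_pos": TCP position; "orientation": TCP orientation; "force": force on the tool from outside, world axes, zero at the start; "wrist_torque": the same for the moment, N m; "grip_width": opening from 0.0 (shut) to 1.0 (fully open); "grip_force": force on a finger pad.
Only numpy, scipy, OpenCV 4.12 (cv2) and the standard library are available. Lean on these libraries where they do the work, as an engineer would, in place of code of your own. Each camera call takes 0.05 s, during which the arm holds its last target. There are 200 camera calls.

## Working session

There is one attempt and no reset: what is moved stays moved. The work goes in short steps, Python scripts to look and compute and a tool call to move; the robot and the scene stay as the last step left them, time stands still between calls to the robot, and variables do not carry over. Pictures are saved under pics/ and viewed, at most 10 in all, crops included, and the job is handed in when it is done.

Besides the shell and the picture viewer there is one more tool, called by a JSON object that holds its "fn" and its "kwargs", one argument or row to a line. move_arm: Moves the arm, as the interface text tells. Its arguments: {"type":"object","properties":{"moves":{"type":"array"},"claw":{"type":"number"}},"required":["moves"]}

```bash
mkdir -p pics; python3 - <<'E'
from workcell import bot, snapshot, calibration
import cv2
for n in("top","side"):
    im=snapshot(n); cv2.imwrite(f"pics/{n}0.png",im[:,:,::-1])
    c=calibration(n); print(n,c)
print(bot.get_state())
E
```

```text
top {'camera_matrix': array([[415.89316819,   0.        , 270.74363011],
       [  0.        , 415.89316819, 211.24118223],
       [  0.        ,   0.        ,   1.        ]]), 'origin': array([0.25833031, 0.14558263, 1.23868924]), 'rotation': array([-168.62798377,    0.64456156,  -90.49118014])}
side {'camera_matrix': array([[405.98456042,   0.        , 284.6024772 ],
       [  0.        , 405.98456042, 218.22467532],
       [  0.        ,   0.        ,   1.        ]]), 'origin': array([0.0418703 , 1.19326965, 0.91177431]), 'rotation': array([-125.83548124,    0.26887543, -155.47072177])}
{'clock': 0.1, 'q': array([ 5.44407287e+01,  1.48533252e+01,  8.80036710e+01,  4.58794188e-04,
        7.72356052e+01, -1.16196960e+01]), 'dq': array([ 0.02727087, -0.15443843, -0.16074406, -0.03256155, -0.06901918,
       -0.01580737]), 'tau': array([ 3.15212426e-03, -4.38211727e+01, -2.84645265e+01,  7.19528552e-02,
        3.61799542e-02, -1.05754270e-04]), 'ee_pos': array([0.22286197, 0.50229022, 0.21792533]), 'orientation': array([-1.79909386e+02, -1.90893938e-02,  1.56060308e+02]), 'force': array([ 0.12171969, -0.04049341, -0.0785758 ]), 'wrist_torque': array([ 0.0530568 ,  0.05562707, -0.05384513]), 'grip_force': 0.0, 'grip_width': 0.9991079195501192}
```

View pics/top0.png

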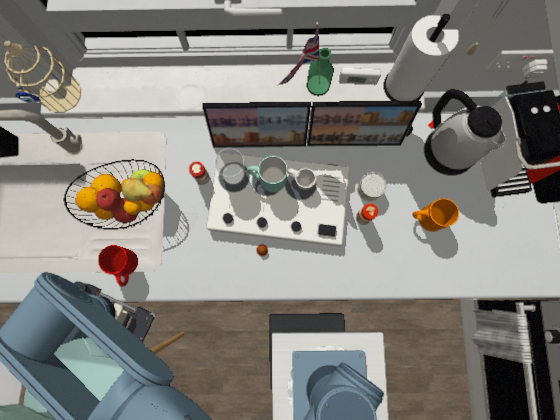

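View pics/side0.png

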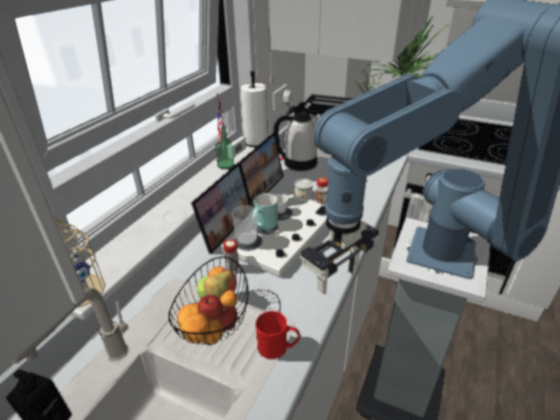

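The top view shows the keys at about (228,218) left, (262,222) middle, (296,227) right and the main bar at (327,230). Behind them are the glass on the left plate (231,170), the mug in the middle (271,177) and the cup on the right (305,181). So the order is main, middle, right. Next I'll enlarge crops of both views.

```bash
python3 - <<'E'
import cv2
a=cv2.imread("pics/top0.png")[200:250,205:355]; cv2.imwrite("pics/tc.png",cv2.resize(a,None,fx=5,fy=5,interpolation=cv2.INTER_CUBIC))
b=cv2.imread("pics/side0.png")[180:280,225:345]; cv2.imwrite("pics/sc.png",cv2.resize(b,None,fx=6,fy=6,interpolation=cv2.INTER_CUBIC))
E
```

```text
(no output)
```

View pics/tc.png

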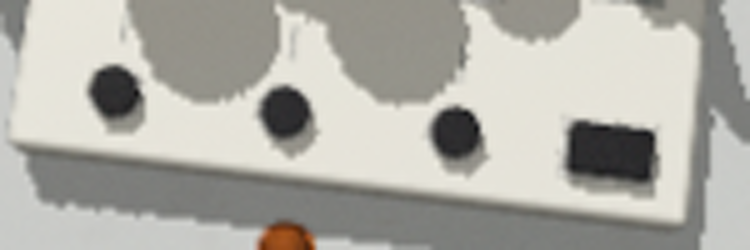

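View pics/sc.png

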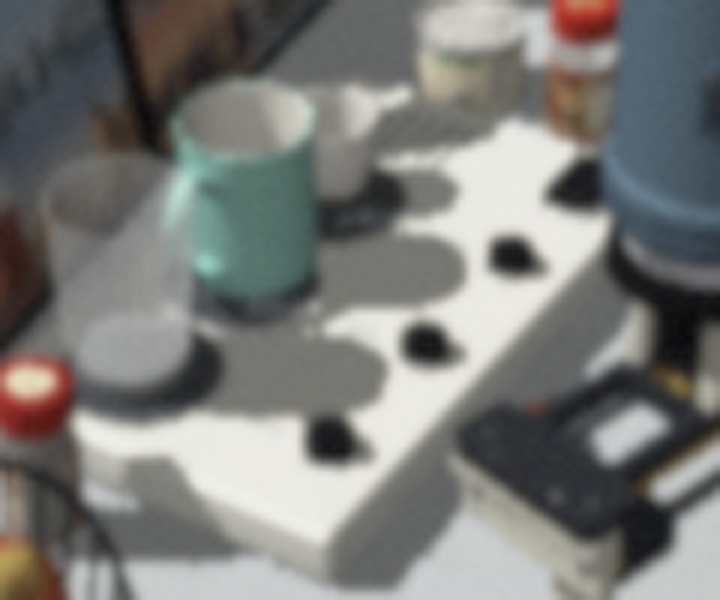

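The enlarged crops put the keys as follows:
- **Top crop:** left (114,90), middle (285,111), right (456,132), main (611,150).
- **Side crop:** left (331,438), middle (425,342), right (512,255). The main key is partly hidden behind the arm.

```bash
cat > h.py <<'E'
import numpy as np
from scipy.spatial.transform import Rotation as R
from workcell import bot, calibration
def ray(n,u,v):
    c=calibration(n); d=R.from_euler('xyz',c['rotation'],degrees=True).as_matrix()@np.linalg.inv(c['camera_matrix'])@[u,v,1]
    return np.array(c['origin']),d
def at_z(n,u,v,z):
    o,d=ray(n,u,v); return o+d*(z-o[2])/d[2]
def tri(a,b):
    (o,d),(p,e)=a,b; s=np.linalg.lstsq(np.c_[d,-e],p-o,rcond=None)[0]
    x,y=o+s[0]*d,p+s[1]*e; return (x+y)/2,np.linalg.norm(x-y)
def goto(p,yaw):  # units for a vertical tool at p, from the measured pose
    s=bot.get_state(); A=R.from_euler('xyz',s['orientation'],degrees=True); B=R.from_euler('xyz',[180,0,yaw],degrees=True)
    print(s['clock'],s['ee_pos'],'shift',(A.inv().apply(np.array(p)-s['ee_pos'])/.2).round(3),'turn',((A.inv()*B).as_rotvec(degrees=True)/90).round(3))
E
python3 - <<'E'
from h import *
T=[((x+.5)/5-.5+205,(y+.5)/5-.5+200) for x,y in[(114,90),(285,111),(456,132),(611,150)]]
S=[((x+.5)/6-.5+225,(y+.5)/6-.5+180) for x,y in[(331,438),(425,342),(512,255)]]
P=np.array([at_z("top",*t,.054) for t in T]); print(P)
for t,s in zip(T,S): print(tri(ray("top",*t),ray("side",*s)), at_z("side",*s,.054))
# fit warmer: y offsets along row
ys=np.array([.14,.04,-.06,-.15]); m=P.mean(0); d=(P-m)[:,:2].T@(ys-ys.mean()); yaw=np.arctan2(-d[0],d[1]); e=np.array([-np.sin(yaw),np.cos(yaw)])
print(np.degrees(yaw)); print(m[:2]+np.outer(ys-ys.mean(),e))
for u,v in[(231,158),(271,172),(305,178)]: print(at_z("top",u,v,.1))
goto([m[0],m[1],.15],0)
E
```

```text
[[ 0.479275    0.28273991  0.054     ]
 [ 0.46586699  0.18357549  0.054     ]
 [ 0.45253812  0.08499648  0.054     ]
 [ 0.44112588 -0.00387842  0.054     ]]
(array([0.48000529, 0.28352905, 0.04470304]), np.float64(0.002042878734982704)) [0.4742486  0.29324175 0.054     ]
(array([0.46699488, 0.18372395, 0.04325054]), np.float64(0.0015365814792901232)) [0.46094578 0.19618343 0.054     ]
(array([0.45330568, 0.08413817, 0.04245178]), np.float64(0.0022892986527477334)) [0.44667907 0.09880842 0.054     ]
-7.596027056099678
[[ 0.47919918  0.28306401]
 [ 0.46598041  0.18394154]
 [ 0.45276165  0.08481907]
 [ 0.44086476 -0.00439116]]
[0.64455909 0.26915749 0.1       ]
[0.6014103  0.15472243 0.1       ]
[0.58256609 0.0584583  0.1       ]
0.1 [0.22286197 0.50229022 0.21792533] shift [-1.824 -1.189  0.341] turn [-1.000e-03  1.000e-03  1.734e+00]
```

{"fn": "move_arm", "kwargs": {
  "claw": 0,
  "moves": [
    [-1, -0.93, 0.1, 0, 0, -0.18],
    [-1, -0.93, 0.1, 0, 0, -0.18],
    [-1, -0.93, 0.1, 0, 0, -0.18],
    [-1, -0.93, 0.1, 0, 0, -0.18],
    [-1, -0.93, 0.1, 0, 0, -0.18],
    [-1, -0.93, 0.1, 0, 0, -0.18],
    [-1, -0.93, 0.1, 0, 0, -0.18],
    [-1, -0.93, 0.1, 0, 0, -0.18],
    [-1, -0.93, 0.1, 0, 0, -0.18],
    [-1, -0.93, 0.1, 0, 0, -0.18]
  ]
}}

```text
clock: 0.93
ee_pos: [0.3303, 0.2519, 0.1986]
orientation: [180.0, -0.0, 172.2]
force: [-0.3, 0.2, 0.1]
grip_width: 0.331
grip_force: 0.0
```

```bash
python3 -c "
from h import *
goto([.441,-.004,.11],172.4)"
```

```text
0.9333 [0.33031611 0.25189458 0.19861495] shift [-0.722 -1.193  0.442] turn [ 0.    -0.    -0.002]
```

{"fn": "move_arm", "kwargs": {
  "moves": [
    [-0.6, -1, 0.25, 0, 0, 0],
    [-0.6, -1, 0.25, 0, 0, 0],
    [-0.6, -1, 0.25, 0, 0, 0],
    [-0.6, -1, 0.25, 0, 0, 0],
    [-0.6, -1, 0.25, 0, 0, 0],
    [-0.6, -1, 0.25, 0, 0, 0],
    [-0.6, -1, 0.25, 0, 0, 0],
    [-0.6, -1, 0.25, 0, 0, 0],
    [-0.6, -1, 0.25, 0, 0, 0],
    [-0.6, -1, 0.25, 0, 0, 0]
  ]
}}

```text
clock: 1.77
ee_pos: [0.4221, 0.039, 0.1488]
orientation: [180.0, -0.0, 172.4]
force: [-0.8, -0.5, -0.3]
grip_width: 0.006
grip_force: 0.0
```

```bash
python3 -c "
from h import *
goto([.441,-.004,.08],172.4)"
```

```text
1.7667 [0.42207641 0.03899328 0.14878896] shift [-0.122 -0.201  0.344] turn [ 0. -0.  0.]
```

{"fn": "move_arm", "kwargs": {
  "moves": [
    [-0.12, -0.2, 0.1, 0, 0, 0],
    [-0.12, -0.2, 0.34, 0, 0, 0],
    [-0.12, -0.2, 0.34, 0, 0, 0],
    [-0.12, -0.2, 0.34, 0, 0, 0],
    [-0.12, -0.2, 0.34, 0, 0, 0],
    [-0.12, -0.2, 0.34, 0, 0, 0]
  ]
}}

```text
clock: 2.27
ee_pos: [0.4415, -0.0047, 0.0818]
orientation: [-180.0, 0.1, 172.4]
force: [0.0, 0.7, 0.9]
grip_width: 0.004
grip_force: 0.0
```

```bash
python3 - <<'E'
from h import *
from workcell import snapshot
import cv2
goto([.441,-.004,.042],172.4)
a=snapshot("top")[160:260,190:370,::-1]; b=snapshot("side")[160:260,230:380,::-1]
r=lambda i:cv2.resize(i,(600,300 if i is a else 400),interpolation=cv2.INTER_CUBIC)
cv2.imwrite("pics/m1.png",cv2.resize(cv2.vconcat([r(a),r(b)]),(500,583)))
E
```

```text
2.2667 [ 0.44147528 -0.00470292  0.08181611] shift [0.003 0.003 0.199] turn [-0.     0.001 -0.   ]
```

View pics/m1.png

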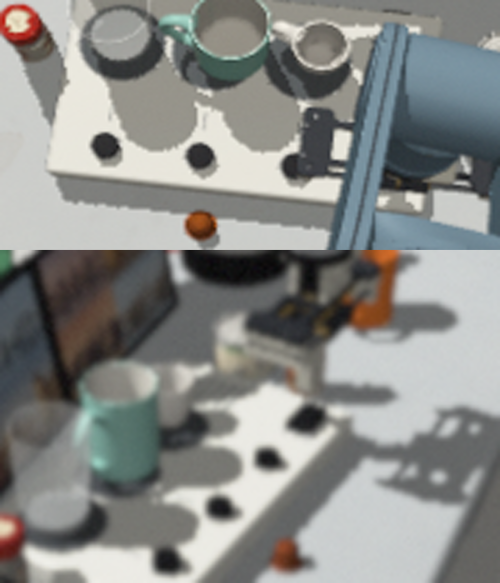

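The top half shows the gripper body well clear of the mug and cup. In the side half the main key at (308,418) lies under the shut fingers, so I can press.

{"fn": "move_arm", "kwargs": {
  "moves": [
    [0, 0, 0.06, 0, 0, 0],
    [0, 0, 0.12, 0, 0, 0],
    [0, 0, 0.15, 0, 0, 0],
    [0, 0, 0.17, 0, 0, 0],
    [0, 0, 0.185, 0, 0, 0],
    [0, 0, 0.195, 0, 0, 0],
    [0, 0, 0.195, 0, 0, 0],
    [0, 0, 0.195, 0, 0, 0],
    [0, 0, 0.195, 0, 0, 0]
  ]
}}

```text
clock: 3.12
ee_pos: [0.4416, -0.0054, 0.0441]
orientation: [180.0, 0.1, 172.3]
force: [-5.2, 3.4, 23.8]
grip_width: 0.004
grip_force: 11.6
```

{"fn": "move_arm", "kwargs": {
  "moves": [
    [0, 0, -0.1, 0, 0, 0],
    [0, 0, -0.2, 0, 0, 0],
    [0, 0, -0.25, 0, 0, 0],
    [0, 0.2, -0.25, 0, 0, 0],
    [0, 0.4, -0.25, 0, 0, 0],
    [0, 0.6, -0.25, 0, 0, 0],
    [0, 0.8, -0.25, 0, 0, 0],
    [0, 0.95, -0.25, 0, 0, 0],
    [0, 0.95, -0.2, 0, 0, 0],
    [0, 0.95, -0.2, 0, 0, 0],
    [0, 0.95, -0.2, 0, 0, 0],
    [0, 0.95, -0.2, 0, 0, 0]
  ]
}}

```text
clock: 4.12
ee_pos: [0.4661, 0.1816, 0.0816]
orientation: [-180.0, -0.0, 172.2]
force: [0.1, -0.9, 0.3]
grip_width: 0.006
grip_force: 0.0
```

```bash
python3 - <<'E'
from h import *
from workcell import snapshot
import cv2
goto([.466,.184,.0425],172.4); print(bot.get_state()['force'])
b=snapshot("side")[160:260,230:380,::-1]
cv2.imwrite("pics/m2.png",cv2.resize(b,(750,500),interpolation=cv2.INTER_CUBIC))
E
```

```text
4.1167 [0.46612849 0.18159069 0.08163282] shift [0.002 0.012 0.196] turn [-0.    -0.    -0.002]
[ 0.13640401 -0.88601011  0.29383696]
```

View pics/m2.png

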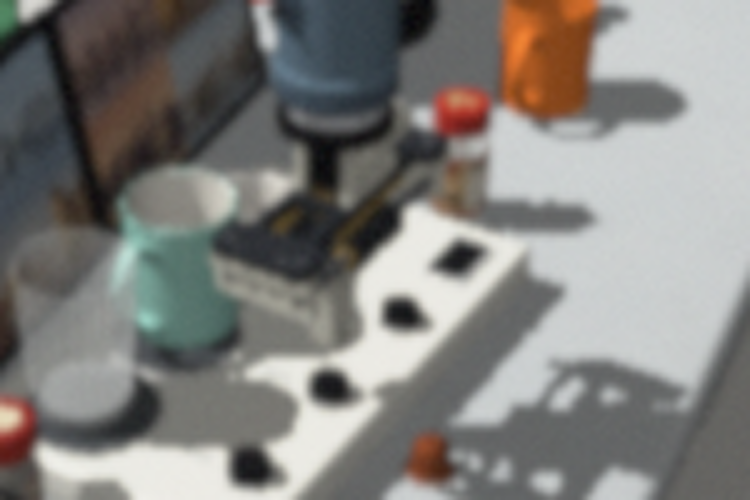

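The main key at (462,257) now sits flush. The fingers hover over the middle key at (330,385) and clear the mug. Pressing the mug's key.

{"fn": "move_arm", "kwargs": {
  "moves": [
    [0, 0.01, 0.06, 0, 0, 0],
    [0, 0.01, 0.12, 0, 0, 0],
    [0, 0.01, 0.15, 0, 0, 0],
    [0, 0.01, 0.17, 0, 0, 0],
    [0, 0.01, 0.185, 0, 0, 0],
    [0, 0.01, 0.195, 0, 0, 0],
    [0, 0.01, 0.195, 0, 0, 0],
    [0, 0.01, 0.195, 0, 0, 0],
    [0, 0.01, 0.195, 0, 0, 0]
  ]
}}

```text
clock: 4.92
ee_pos: [0.4669, 0.1837, 0.0442]
orientation: [-179.9, 0.1, 172.3]
force: [-4.4, -4.3, 13.3]
grip_width: 0.004
grip_force: 6.3
```

Middle key is down at its stop (13 N, z = 44 mm). Next is the right key, 100 mm to the right.

{"fn": "move_arm", "kwargs": {
  "moves": [
    [0, 0, -0.1, 0, 0, 0],
    [0, 0, -0.2, 0, 0, 0],
    [0, 0, -0.25, 0, 0, 0],
    [0, -0.2, -0.25, 0, 0, 0],
    [0, -0.4, -0.25, 0, 0, 0],
    [0, -0.5, -0.25, 0, 0, 0],
    [0, -0.5, -0.2, 0, 0, 0],
    [0, -0.5, -0.2, 0, 0, 0],
    [0, -0.5, -0.2, 0, 0, 0],
    [0, -0.5, -0.2, 0, 0, 0]
  ]
}}

```text
clock: 5.75
ee_pos: [0.4533, 0.0859, 0.0828]
orientation: [180.0, 0.0, 172.3]
force: [-0.4, 0.7, 0.2]
grip_width: 0.004
grip_force: 0.0
```

```bash
python3 -c "
from h import *
goto([.4528,.0848,.0425],172.4)"
```

```text
5.75 [0.45334652 0.08587507 0.08281727] shift [ 0.002 -0.006  0.202] turn [ 0.     0.    -0.001]
```

{"fn": "move_arm", "kwargs": {
  "moves": [
    [0, 0, 0.06, 0, 0, 0],
    [0, 0, 0.12, 0, 0, 0],
    [0, 0, 0.15, 0, 0, 0],
    [0, 0, 0.17, 0, 0, 0],
    [0, 0, 0.185, 0, 0, 0],
    [0, 0, 0.2, 0, 0, 0],
    [0, 0, 0.2, 0, 0, 0],
    [0, 0, 0.2, 0, 0, 0],
    [0, 0, 0.2, 0, 0, 0]
  ]
}}

```text
clock: 6.5
ee_pos: [0.4533, 0.0861, 0.0442]
orientation: [180.0, 0.0, 172.3]
force: [-5.2, 2.7, 15.2]
grip_width: 0.002
grip_force: 7.6
```

{"fn": "move_arm", "kwargs": {
  "moves": [
    [0, 0, -0.1, 0, 0, 0],
    [0, 0, -0.2, 0, 0, 0],
    [0, 0, -0.4, 0, 0, 0],
    [0.2, 0, -0.6, 0, 0, 0],
    [0.3, 0, -0.7, 0, 0, 0],
    [0.3, 0, -0.7, 0, 0, 0],
    [0.3, 0, -0.7, 0, 0, 0],
    [0.3, 0, -0.7, 0, 0, 0],
    [0.3, 0, -0.7, 0, 0, 0]
  ]
}}

```text
clock: 7.25
ee_pos: [0.394, 0.0934, 0.1817]
orientation: [-180.0, -0.1, 172.3]
force: [0.2, -0.3, -1.3]
grip_width: 0.006
grip_force: 0.0
```

```bash
python3 - <<'E'
from workcell import snapshot
import cv2
b=snapshot("side")[160:260,230:380,::-1]
cv2.imwrite("pics/m3.png",cv2.resize(b,(750,500),interpolation=cv2.INTER_CUBIC))
E
```

```text
(no output)
```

View pics/m3.png

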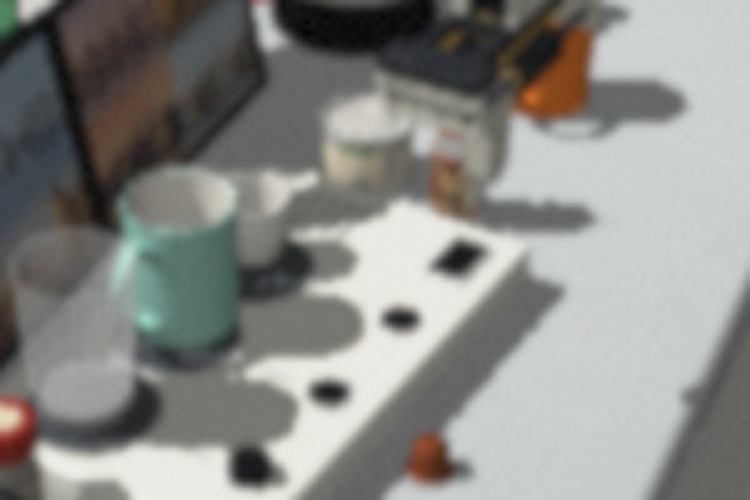

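The main (462,257), right (400,319) and middle (330,391) keys are all flat. The left key (250,466) is still up, nothing has been shifted, and the arm is clear.

```bash
python3 -c "
from workcell import job
print(job.finish_job())"
```

```text
the job is handed in; nothing more can be done
None
```

I pressed the main key, then the mug's (middle) key, then the espresso cup's (right) key, each down to its stop; the glass's (left) key is still up, nothing was shifted, and the job is handed in (no verdict was returned).

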